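Tally off three stock baskets in order

ROBOT

A 6-joint arm with a two-finger parallel gripper is mounted at the origin on the work surface. World frame = base frame: x ahead of the robot, y to its left, z up, the work surface at z = 0. Lengths are in mm, angles in rad, forces in N, time in s.
With the tool pointing down it reaches from about 400 to 925 mm from the base axis. Payload 12.5 kg.
Tool frame: the origin (TCP) lies at the very end of the fingers, on their centre line; the grasp point (between the pads) lies 19 mm behind it; z points along the fingers, y is the direction in which the jaws open and shut (so a half turn about z gives the same grasp; the last joint's range is limited). The gripper opens to 95 mm and grips with 3 to 60 N. Pads are 20 mm wide; open, the fingers measure 119 mm over their backs; the gripper's body (75 mm by 180 mm) begins 59 mm behind the grasp point.
Start: joints at [-1.305, 0.491, 1.559, -0, 1.092, -0.106], TCP at [227.082, -582.306, 214.661] pointing down, gripper open.
Joint ranges: [-3.1, 3.1], [-0.84, 2.19], [0.05, 2.79], [-1.13, 4.28], [0.06, 2.93], [-2.69, 2.69]. Speed limits (rad/s): [2.22, 2.22, 2.79, 3.14, 3.14, 3.14].

INTERFACE

Orientations are given as [roll, pitch, yaw] about the fixed x, y, z axes, in that order (R = Rz(yaw) Ry(pitch) Rx(roll)).
In Python, from cell import env gives the robot as it stands.
- The arm moves only by the shell command python3 -m pendant 'ROWS'. ROWS is JSON, a list that holds one entry, the list of rows, each a list of 5 numbers: the opening, from 0 (shut) to 1 (fully open), then the shift along the tool's x, y, z in m, then the turn about the tool's z in rad. A call has exactly 8 rows; each row is the pose to reach, as a shift and turn from the pose commanded when the call began, along the tool's axes at that moment; what a row does not reach only later rows make up. A row lasts 1/10 s, in which the tool goes at most 50 mm and 8.59 degrees, less where a joint would pass 70% of its speed; a pose out of reach is approached as far as the arm can. A call with a gripper value outside its range is refused whole. The fingers move at their own pace and stop on an object; the grip force is fixed at half the most. Time passes only in rows, so rows that repeat a pose let the fingers close, or fill a call up. It gives the time, the measured TCP pose, the force and the opening at its end, in the units of the state.
- env.state(): the state, without advancing time (a new reading comes with each control period).
- env.read_camera(name): name is "scene" or "top"; returns a dict with "image" (384x512x3 uint8, blue, green, red), "range_z" (384x512 float32, mm along the optical axis (not along the pixel's ray), 0 where there is no reading), "fx", "fy", "cx", "cy" (pixels), "dist" ([k1, k2, p1, p2, k3] as OpenCV has them; the pictures are not rectified), "rvec" (rotation vector, rad) and "tvec" (3), from world to camera coordinates, as OpenCV has them. Camera axes: x right, y down, z forward; pixel columns grow to the right and rows downward; lengths in mm; the calibration is good to about 2 mm. A picture is of the moment at which its call begins.
- env.job_done(): hands the job in, once; it reports no verdict.
The state is a dict: "t": time; "joints": joint angles; "qvel": joint speeds; "tau": joint torques, N m; "eef_pos": TCP position; "tcp_rot": TCP orientation; "ft_force": force on the tool from outside, world axes, zero at the start; "moment": the same for the moment, N m; "opening": opening from 0.0 (shut) to 1.0 (fully open).
Only numpy, scipy, OpenCV 4.12 (cv2) and the standard library are available. Lean on these libraries where they do the work, as an engineer would, in place of code of your own. Each camera call takes 0.05 s, during which the arm holds its last target. There are 200 camera calls.

TASK

Tally off the stock round in the bee-supply shop: with the fingertips, lightly tap down the green cap of the counter standing in front of the basket of orange-yellow feeder caps, then the one for the cream-white queen cages, then the one for the red-handled tools, each more than half-way down. Push gently, so that no cap is rammed onto its hard stop, and do not pick up or shove the counters. Leave the blue-clip counter unpressed, and leave the baskets, jar, brush and loose cage alone.

Things in the scene. Friction and masses are not known exactly. Their poses are not given: they have to be found in the camera images.
- basket_feeders: dark grey basket filled with round orange-yellow feeder caps, fixed, 180 mm long (its x), 120 mm wide (its y), 65 mm high; origin at the centre of its underside. Its tally counter stands on its -x side (towards the robot), about 180 mm from centre to centre.
- tally_feeders: tally counter of the feeders basket, the one standing straight in front of that basket on the robot side: loose grey block 64 x 64 mm, 34 mm high, 0.45 kg, with a round green cap on top; origin at the centre of its underside. All four counters look alike.
- captop_feeders (a point): centre of the flat top of the green cap (44 mm diameter) of the feeders counter; it starts 54 mm above the table and goes down with the cap.
- cap_feeders (a joint): how far the green cap of the feeders counter is pushed down, in m: 0 is fully up (20 mm proud of the block), 0.014 is at its hard stop, half-way is 0.007. A push of about 4 N starts it moving, rising evenly to about 7 N at the stop; friction keeps it at the depth where it is left. The stop itself is hard, and running onto it gives a force spike.
- basket_cages: dark grey basket filled with cream-white rectangular queen cages, fixed, 180 mm long (its x), 120 mm wide (its y), 65 mm high; origin at the centre of its underside. Its tally counter stands on its -x side (towards the robot), about 180 mm from centre to centre.
- tally_cages: tally counter of the cages basket, the one standing straight in front of that basket on the robot side: loose grey block 64 x 64 mm, 34 mm high, 0.45 kg, with a round green cap on top; origin at the centre of its underside. All four counters look alike.
- captop_cages (a point): centre of the flat top of the green cap (44 mm diameter) of the cages counter; it starts 54 mm above the table and goes down with the cap.
- cap_cages (a joint): how far the green cap of the cages counter is pushed down, in m: 0 is fully up (20 mm proud of the block), 0.014 is at its hard stop, half-way is 0.007. A push of about 4 N starts it moving, rising evenly to about 7 N at the stop; friction keeps it at the depth where it is left. The stop itself is hard, and running onto it gives a force spike.
- basket_redtools: white basket filled with red-handled steel tools, fixed, 180 mm long (its x), 120 mm wide (its y), 65 mm high; origin at the centre of its underside. Its tally counter stands on its -x side (towards the robot), about 180 mm from centre to centre.
- tally_redtools: tally counter of the redtools basket, the one standing straight in front of that basket on the robot side: loose grey block 64 x 64 mm, 34 mm high, 0.45 kg, with a round green cap on top; origin at the centre of its underside. All four counters look alike.
- captop_redtools (a point): centre of the flat top of the green cap (44 mm diameter) of the redtools counter; it starts 54 mm above the table and goes down with the cap.
- cap_redtools (a joint): how far the green cap of the redtools counter is pushed down, in m: 0 is fully up (20 mm proud of the block), 0.014 is at its hard stop, half-way is 0.007. A push of about 4 N starts it moving, rising evenly to about 7 N at the stop; friction keeps it at the depth where it is left. The stop itself is hard, and running onto it gives a force spike.
- basket_clips: white basket filled with blue clips, fixed, 180 mm long (its x), 120 mm wide (its y), 65 mm high; origin at the centre of its underside. Its tally counter stands on its -x side (towards the robot), about 180 mm from centre to centre.
- tally_clips: tally counter of the clips basket, the one standing straight in front of that basket on the robot side: loose grey block 64 x 64 mm, 34 mm high, 0.45 kg, with a round green cap on top; origin at the centre of its underside. All four counters look alike.
- captop_clips (a point): centre of the flat top of the green cap (44 mm diameter) of the clips counter; it starts 54 mm above the table and goes down with the cap.
- cap_clips (a joint): how far the green cap of the clips counter is pushed down, in m: 0 is fully up (20 mm proud of the block), 0.014 is at its hard stop, half-way is 0.007. A push of about 4 N starts it moving, rising evenly to about 7 N at the stop; friction keeps it at the depth where it is left. The stop itself is hard, and running onto it gives a force spike.
- jar: bystander: loose small amber jar with a yellow lid, 56 mm diameter, 75 mm high, upright; origin at the centre of its underside.
- brush: bystander: loose bee brush about 200 mm long lying flat, roughly across (along the world y axis); origin near its middle, at its underside.
- loose_cage: bystander: loose wooden queen cage 36 x 75 mm, 18 mm high, lying flat; origin at the centre of its underside.
Things that resemble listed ones, but are neither listed nor needed, are in the scene too. Leave any purple look-alike of the tally_feeders alone.

How it is judged:
By the outcome, as a careful person would: the job done as asked, in the order asked, and still so for the second after the job is handed in, with the robot touching nothing.
It also fails if it takes over 45 s, if anything falls off the work surface, if the arm or the gripper's body presses on something with over 40 N, if the wrist force passes 120 N, or if a joint passes its speed limit or range.

## Working session

There is one attempt and no reset: what is moved stays moved. The work goes in short steps, Python scripts to look and compute and a shell command to move; the robot and the scene stay as the last step left them, time stands still between calls to the robot, and variables do not carry over. Pictures are saved under pics/ and viewed, about 8 in all and at most 12, crops included, and the job is handed in when it is done.

```bash
mkdir -p pics; ls
cat > h.py <<'E'
import numpy as np, cv2
from cell import env
def ray_pt(c,uv,z):
    K=np.array([[c['fx'],0,c['cx']],[0,c['fy'],c['cy']],[0,0,1.]])
    n=cv2.undistortPoints(np.array([[uv]],float),K,np.array(c['dist'],float))[0,0]
    R=cv2.Rodrigues(np.array(c['rvec'],float))[0]; t=np.array(c['tvec'],float).ravel()
    o=-R.T@t; d=R.T@np.array([n[0],n[1],1.])
    return o+d*(z-o[2])/d[2]
E
python3 - <<'E'
from h import *
for n in ('top','scene'):
    c=env.read_camera(n); np.save(n+'.npy',c,allow_pickle=True)
    cv2.imwrite(f'pics/{n}0.png',c['image'])
    hsv=cv2.cvtColor(c['image'],cv2.COLOR_BGR2HSV)
    m=cv2.inRange(hsv,(40,80,50),(85,255,255))
    k,l,s,ce=cv2.connectedComponentsWithStats(m)
    for i in range(1,k):
        if s[i,4]>30: print(n,ce[i].round(1),s[i],ray_pt(c,ce[i],54).round(1))
print(env.state())
E
```

```text
pics
top [400.5 165.1] [391 157  19  18 263] [ 550.  -305.8   54. ]
top [334.2 172.6] [325 164  19  18 257] [ 536.4 -141.    54. ]
top [144.4 189.7] [136 181  18  18 239] [507.6 331.4  54. ]
top [234.1 195.6] [226 187  17  18 241] [486.7 107.   54. ]
scene [124.    1.7] [116   0  19   5  66] [-784.4 -864.1   54. ]
scene [148.2   2.5] [135   0  27   6 112] [-781.5 -727.7   54. ]
scene [13.1 28.3] [  0  18  34  21 343] [ -406.9 -1282.1    54. ]
scene [127.4 193.4] [118 185  19  17 246] [ 561.9 -299.7   54. ]
scene [294.6 192.8] [286 185  18  17 235] [498.6 109.1  54. ]
scene [192.8 196.5] [184 188  18  18 257] [ 548.2 -136.    54. ]
scene [386.9 208.3] [378 200  18  18 235] [517.6 333.1  54. ]
{'t': 0.1, 'joints': array([-1.30458513e+00,  4.91517327e-01,  1.55938090e+00, -8.44953935e-06,
        1.09165615e+00, -1.05642213e-01]), 'qvel': array([-0.00130183, -0.00237105, -0.00214018, -0.00206723,  0.0004962 ,
       -0.00195289]), 'tau': array([ 3.05786954e-03, -6.13624120e+01, -2.58606148e+01,  6.94000488e-02,
        4.70335514e-02, -7.75651552e-05]), 'eef_pos': array([ 227.0312662 , -582.09365966,  214.11158174]), 'tcp_rot': array([-3.14063551e+00, -9.39567208e-05,  3.71857262e-01]), 'ft_force': array([ 0.62964549,  0.45666493, -0.27382936]), 'moment': array([-0.00233443,  0.02423686, -0.01375605]), 'opening': 1.0002367781760217}
```

Run:
```python
import cv2
for n in('top','scene'):
    i=cv2.imread(f'pics/{n}0.png'); cv2.imwrite(f'pics/{n}0b.png',cv2.resize(i,(800,600),interpolation=cv2.INTER_CUBIC))
```

```text
(no output)
```

View pics/top0.png

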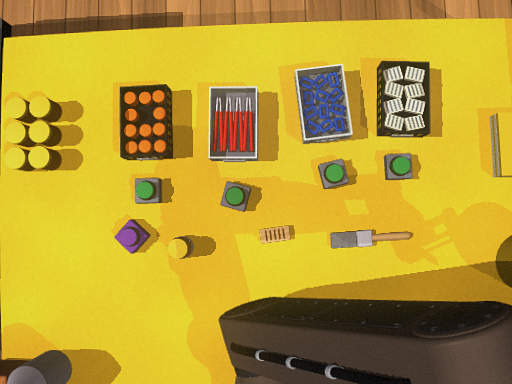

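View pics/scene0.png

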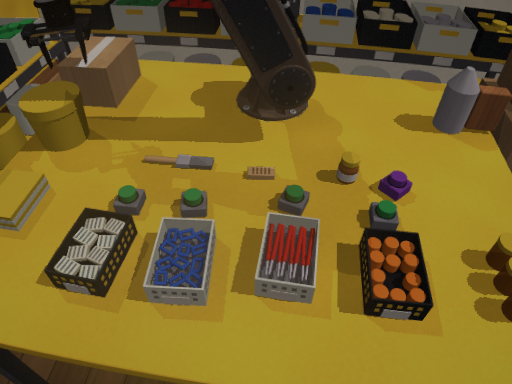

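The pictures show the feeders counter at top pixel (147,190), redtools (235,196), clips (333,174) and cages (400,166). The purple look-alike is at (132,236), and the jar is at (180,247). In the scene picture the counters are at (385,213), (294,197), (193,201) and (128,199) in the same order. By the fill of the basket behind each one, I choose (147,190), then (400,166), then (235,196). Next: the close crop and cap-top centres from both views.

Run:
```python
from h import *
i=cv2.imread('pics/top0.png')
cv2.imwrite('pics/crop1.png',cv2.resize(i[55:265,105:440],None,fx=2.3,fy=2.3,interpolation=cv2.INTER_CUBIC))
for n in('top','scene'):
    c=np.load(n+'.npy',allow_pickle=True).item()
    R=cv2.Rodrigues(np.array(c['rvec']))[0]; print(n,'cam',(-R.T@np.array(c['tvec']).ravel()).round(0))
    hsv=cv2.cvtColor(c['image'],cv2.COLOR_BGR2HSV); m=cv2.inRange(hsv,(40,80,50),(85,255,255))
    k,l,s,ce=cv2.connectedComponentsWithStats(m)
    for j in range(1,k):
        if s[j,4]<200 or s[j,1]<100: continue
        P=[]
        for v,u in np.argwhere(l==j):
            z=c['range_z'][v,u]
            K=np.array([[c['fx'],0,c['cx']],[0,c['fy'],c['cy']],[0,0,1.]])
            q=cv2.undistortPoints(np.array([[[u,v]]],float),K,np.array(c['dist'],float))[0,0]
            P.append(R.T@(np.array([q[0]*z,q[1]*z,z])-np.array(c['tvec']).ravel()))
        P=np.array(P); zt=np.median(P[:,2]); T=P[abs(P[:,2]-zt)<4]
        print(zt.round(1),len(P),len(T),T.mean(0).round(1),((T.max(0)+T.min(0))/2).round(1),np.ptp(T,axis=0).round(0))
```

```text
top cam [ 436.    0. 1280.]
53.9 263 224 [ 550.7 -307.4   53.9] [ 550.5 -306.5   53.9] [40. 43.  8.]
54.1 257 227 [ 536.8 -141.7   54.2] [ 536.7 -142.    54.1] [42. 42.  8.]
54.0 239 204 [508.2 331.6  54.1] [508.1 332.4  54. ] [43. 41.  8.]
54.0 241 214 [487.1 107.1  54. ] [486.9 107.3  53.9] [42. 40.  8.]
scene cam [1151.   92.  711.]
53.5 246 174 [ 556.2 -304.    54.1] [ 555.  -305.1   53.6] [44. 40.  7.]
54.1 235 177 [492.9 108.   54.4] [491.5 107.5  53.9] [42. 40.  8.]
53.4 257 179 [ 542.3 -138.9   54. ] [ 539.7 -139.3   53.4] [44. 40.  8.]
54.2 235 191 [513.4 333.1  54.4] [511.6 333.   54.3] [45. 42.  7.]
```

View pics/crop1.png

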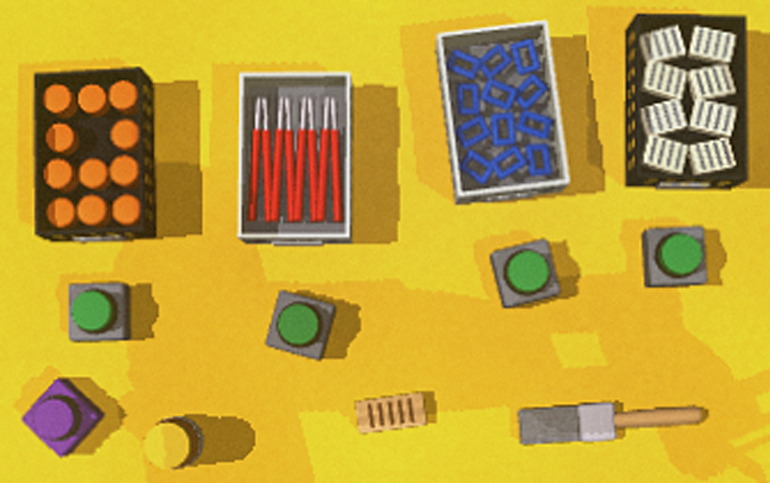

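The crop confirms that each counter stands straight in front of its own basket. Targets (x,y) are feeders (510,332), cages (552,-306) and redtools (489,107). First move: shut the gripper, turn to yaw 0 and head inward.

```bash
python3 -m pendant '[[[0,0.049,-0.034,0,0.12],[0,0.088,-0.061,0,0.25],[0,0.127,-0.087,0,0.372],[0,0.166,-0.114,0,0.372],[0,0.205,-0.141,0,0.372],[0,0.244,-0.168,0,0.372],[0,0.28,-0.193,0,0.372],[0,0.298,-0.205,0,0.372]]]'
```

```text
t: 0.9
eef_pos: [431.4, -280.2, 214.6]
tcp_rot: [-3.141, 0.0, 0.002]
ft_force: [-0.6, -0.6, 0.5]
opening: 0.382
```

```bash
python3 -m pendant '[[[0,0.005,-0.03,0,0],[0,0.01,-0.075,0,0],[0,0.016,-0.12,0,0],[0,0.022,-0.165,0,0],[0,0.028,-0.21,0,0],[0,0.034,-0.255,0,0],[0,0.039,-0.29,0,0],[0,0.041,-0.31,0,0]]]' && python3 -m pendant '[[[0,0.005,-0.03,0.01,0],[0,0.01,-0.075,0.02,0],[0,0.016,-0.12,0.04,0],[0,0.022,-0.165,0.06,0],[0,0.028,-0.21,0.08,0],[0,0.034,-0.255,0.1,0],[0,0.037,-0.29,0.11,0],[0,0.038,-0.302,0.115,0]]]'
```

```text
t: 1.7
eef_pos: [471.2, 29.4, 214.5]
tcp_rot: [-3.141, 0.0, 0.002]
ft_force: [0.2, 0.2, 0.1]
opening: 0.002
t: 2.5
eef_pos: [508.7, 331.6, 97.9]
tcp_rot: [3.141, 0.001, 0.002]
ft_force: [0.4, -0.9, 1.0]
opening: 0.004
```

```bash
python3 -m pendant '[[[0,0.001,0,0.008,0],[0,0.001,0,0.016,0],[0,0.001,0,0.024,0],[0,0.001,0,0.03,0],[0,0.001,0,0.034,0],[0,0.001,0,0.037,0],[0,0.001,0,0.037,0],[0,0.001,0,0.037,0]]]'
python3 - <<'E'
from h import *
print(env.state()['eef_pos'],env.state()['ft_force'])
c=env.read_camera('scene')
cv2.imwrite('pics/s1.png',cv2.resize(c['image'][120:250,320:470],None,fx=4,fy=4,interpolation=cv2.INTER_CUBIC))
E
```

```text
t: 3.3
eef_pos: [510.5, 328.9, 62.8]
tcp_rot: [-3.142, -0.0, -0.0]
ft_force: [0.7, -0.2, -0.2]
opening: 0.001
[510.50096073 328.90756597  62.78273592] [ 0.70127718 -0.24459866 -0.16737689]
```

View pics/s1.png

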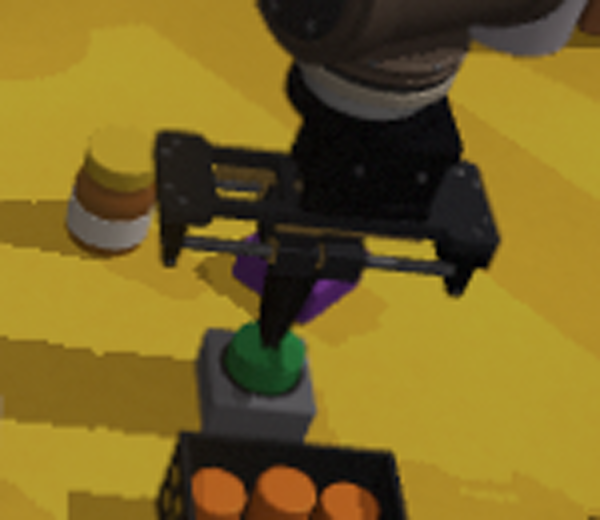

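The fingertips are over the feeders cap (tip at about crop pixel (270,345), cap at (265,355)). The purple counter is behind and clear. I press slowly and read the force.

```bash
python3 -m pendant '[[[0,0,-0.002,0.002,0],[0,0,-0.002,0.004,0],[0,0,-0.002,0.006,0],[0,0,-0.002,0.008,0],[0,0,-0.002,0.01,0],[0,0,-0.002,0.012,0],[0,0,-0.002,0.014,0],[0,0,-0.002,0.014,0]]]'
```

```text
t: 4.15
eef_pos: [510.4, 330.9, 48.4]
tcp_rot: [3.142, 0.0, -0.0]
ft_force: [-0.3, 0.2, 1.8]
opening: 0.005
```

```bash
python3 -m pendant '[[[0,0,0,0.001,0],[0,0,0,0.002,0],[0,0,0,0.003,0],[0,0,0,0.003,0],[0,0,0,0.003,0],[0,0,0,0.003,0],[0,0,0,0.003,0],[0,0,0,0.003,0]]]'
python3 - <<'E'
from h import *
c=env.read_camera('scene')
print(env.state()['ft_force'],env.state()['eef_pos'])
cv2.imwrite('pics/s2.png',cv2.resize(c['image'][170:240,350:420],None,fx=7,fy=7,interpolation=cv2.INTER_CUBIC))
E
```

```text
t: 4.95
eef_pos: [510.4, 331.0, 45.6]
tcp_rot: [3.142, -0.0, -0.0]
ft_force: [0.3, 0.2, 4.4]
opening: 0.002
[ 0.15744801 -0.19380714  4.28429064] [510.39379649 330.93296584  45.61529662]
```

View pics/s2.png

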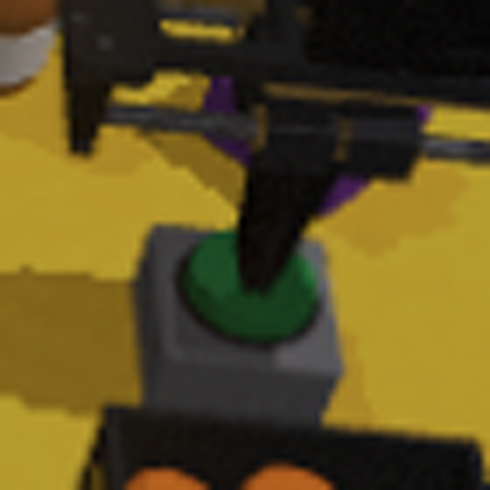

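The cap is visibly lower (crop (250,285)), with a depth of about 8.4 mm. A further 1.5 mm, then lift and check.

```bash
python3 -m pendant '[[[0,0,0,0.0005,0],[0,0,0,0.001,0],[0,0,0,0.0015,0],[0,0,0,0.0015,0],[0,0,0,0.0015,0],[0,0,0,0.0015,0],[0,0,0,0.0015,0],[0,0,0,0.0015,0]]]'; python3 -m pendant '[[[0,0,0,-0.005,0],[0,0,0,-0.02,0],[0,0,0,-0.05,0],[0,0,0.01,-0.09,0],[0,0,0.05,-0.12,0],[0,0,0.095,-0.14,0],[0,0,0.13,-0.14,0],[0,0,0.14,-0.14,0]]]'
cat > chk.py <<'E'
from h import *
for n in('top','scene'):
    c=env.read_camera(n)
    R=cv2.Rodrigues(np.array(c['rvec']))[0]
    K=np.array([[c['fx'],0,c['cx']],[0,c['fy'],c['cy']],[0,0,1.]])
    hsv=cv2.cvtColor(c['image'],cv2.COLOR_BGR2HSV); m=cv2.inRange(hsv,(40,80,50),(85,255,255)); m[:100]=0
    k,l,s,ce=cv2.connectedComponentsWithStats(m)
    for j in range(1,k):
        if s[j,4]<60: continue
        vu=np.argwhere(l==j); z=c['range_z'][vu[:,0],vu[:,1]].astype(float)
        q=cv2.undistortPoints(vu[:,None,::-1].astype(float),K,np.array(c['dist'],float))[:,0]
        P=(np.c_[q*z[:,None],z]-np.array(c['tvec']).ravel())@R
        zt=np.median(P[:,2]); T=P[abs(P[:,2]-zt)<3]
        print(n,len(P),'z',zt.round(1),T.mean(0).round(1))
E
python3 chk.py
```

```text
t: 5.8
eef_pos: [510.4, 330.9, 44.2]
tcp_rot: [3.142, -0.0, -0.0]
ft_force: [-2.2, -0.5, 4.6]
opening: 0.005
t: 6.6
eef_pos: [510.4, 188.4, 185.9]
tcp_rot: [-3.142, -0.002, -0.002]
ft_force: [0.4, 1.0, 0.3]
opening: 0.006
top 266 z 54.0 [ 551.2 -306.9   54.1]
top 240 z 53.9 [ 537.6 -140.9   53.8]
top 239 z 54.3 [487.  105.3  54.3]
scene 252 z 53.7 [ 556.2 -304.7   54.3]
scene 239 z 53.8 [492.4 108.1  54.4]
scene 249 z 53.6 [ 542.1 -138.7   54.1]
scene 214 z 44.2 [512.7 332.9  44.3]
```

Feeders cap top is now 44.2 mm, so about 9.8 mm down and in place. Next is cages.

```bash
python3 -m pendant '[[[0,0.002,0.02,0,0],[0,0.006,0.06,0,0],[0,0.01,0.1,0,0],[0,0.014,0.145,0,0],[0,0.018,0.19,0,0],[0,0.02,0.23,0,0],[0,0.022,0.26,0,0],[0,0.022,0.27,0,0]]]' && python3 -m pendant '[[[0,0.002,0.02,0,0],[0,0.006,0.06,0,0],[0,0.01,0.1,0.01,0],[0,0.014,0.145,0.03,0],[0,0.018,0.185,0.055,0],[0,0.02,0.21,0.08,0],[0,0.02,0.222,0.1,0],[0,0.02,0.224,0.11,0]]]' && python3 -m pendant '[[[0,0,0,0.005,0],[0,0,0,0.01,0],[0,0,0,0.012,0],[0,0,0,0.013,0],[0,0,0,0.013,0],[0,0,0,0.013,0],[0,0,0,0.013,0],[0,0,0,0.013,0]]]'
python3 - <<'E'
from h import *
c=env.read_camera('scene')
cv2.imwrite('pics/s3.png',cv2.resize(c['image'][150:250,80:190],None,fx=5,fy=5,interpolation=cv2.INTER_CUBIC))
E
```

```text
t: 7.5
eef_pos: [533.0, -80.3, 183.9]
tcp_rot: [3.142, 0.0, -0.002]
ft_force: [0.2, -0.4, 0.2]
opening: 0.005
t: 8.3
eef_pos: [552.4, -302.6, 71.9]
tcp_rot: [-3.14, 0.002, -0.001]
ft_force: [-0.4, 0.3, 0.3]
opening: -0.0
t: 9.1
eef_pos: [552.3, -303.2, 61.4]
tcp_rot: [3.141, -0.0, -0.0]
ft_force: [0.0, 0.7, -0.1]
opening: 0.006
```

View pics/s3.png

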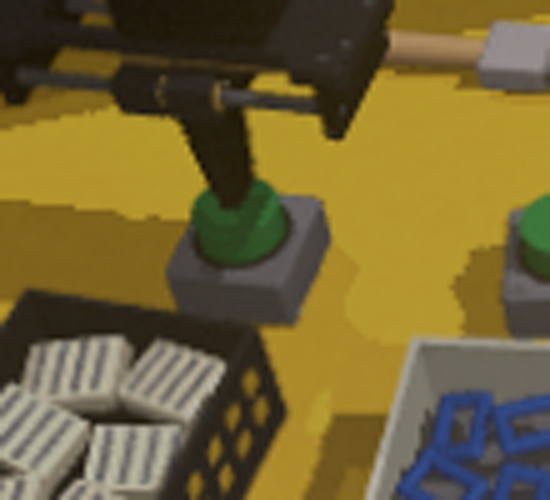

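The tip is over the cages cap (crop (235,200)). Shift 2 mm sideways and press to z of about 44 (61.4 − 17.3).

```bash
python3 -m pendant '[[[0,0,0.002,0.002,0],[0,0,0.002,0.004,0],[0,0,0.002,0.006,0],[0,0,0.002,0.008,0],[0,0,0.002,0.01,0],[0,0,0.002,0.012,0],[0,0,0.002,0.0135,0],[0,0,0.002,0.0135,0]]]'; python3 -m pendant '[[[0,0,0,0.001,0],[0,0,0,0.002,0],[0,0,0,0.003,0],[0,0,0,0.0035,0],[0,0,0,0.0035,0],[0,0,0,0.0035,0],[0,0,0,0.0035,0],[0,0,0,0.0035,0]]]'
```

```text
t: 9.95
eef_pos: [552.2, -305.1, 47.5]
tcp_rot: [3.141, 0.0, -0.0]
ft_force: [-0.2, -1.1, 2.1]
opening: 0.004
t: 10.75
eef_pos: [552.3, -305.1, 44.3]
tcp_rot: [3.141, -0.0, -0.0]
ft_force: [-1.6, 0.2, 4.5]
opening: 0.003
```

Lift (200 mm of travel sideways included) and check.

```bash
python3 -m pendant '[[[0,0,0,-0.005,0],[0,0,0,-0.02,0],[0,0,0,-0.05,0],[0,0,-0.01,-0.09,0],[0,-0.01,-0.05,-0.12,0],[0,-0.02,-0.095,-0.14,0],[0,-0.03,-0.14,-0.14,0],[0,-0.03,-0.16,-0.14,0]]]'; python3 chk.py
```

```text
t: 11.55
eef_pos: [521.1, -142.1, 186.1]
tcp_rot: [3.141, -0.002, 0.001]
ft_force: [1.0, -0.0, -0.5]
opening: 0.005
top 225 z 43.8 [508.3 331.   43.8]
top 241 z 54.0 [487.4 107.2  54. ]
scene 235 z 54.0 [493.  108.2  54.4]
scene 197 z 43.7 [ 555.6 -305.2   43.9]
scene 255 z 53.5 [ 541.7 -139.1   54.2]
scene 210 z 44.2 [512.7 333.2  44.2]
```

```bash
python3 -m pendant '[[[0,-0.004,-0.03,0,0],[0,-0.01,-0.075,0,0],[0,-0.016,-0.12,0.01,0],[0,-0.022,-0.165,0.03,0],[0,-0.028,-0.21,0.055,0],[0,-0.032,-0.238,0.08,0],[0,-0.033,-0.25,0.1,0],[0,-0.033,-0.252,0.11,0]]]' && python3 -m pendant '[[[0,0,0,0.005,0],[0,0,0,0.01,0],[0,0,0,0.012,0],[0,0,0,0.013,0],[0,0,0,0.013,0],[0,0,0,0.013,0],[0,0,0,0.013,0],[0,0,0,0.013,0]]]'
python3 - <<'E'
from h import *
c=env.read_camera('scene')
cv2.imwrite('pics/s4.png',cv2.resize(c['image'][150:250,240:350],None,fx=5,fy=5,interpolation=cv2.INTER_CUBIC))
E
```

```text
t: 12.45
eef_pos: [489.4, 107.5, 73.0]
tcp_rot: [3.141, 0.001, 0.001]
ft_force: [0.4, -0.7, 0.5]
opening: 0.005
t: 13.25
eef_pos: [489.4, 106.9, 61.3]
tcp_rot: [3.142, -0.0, -0.0]
ft_force: [0.5, 0.0, -0.4]
opening: 0.006
```

View pics/s4.png

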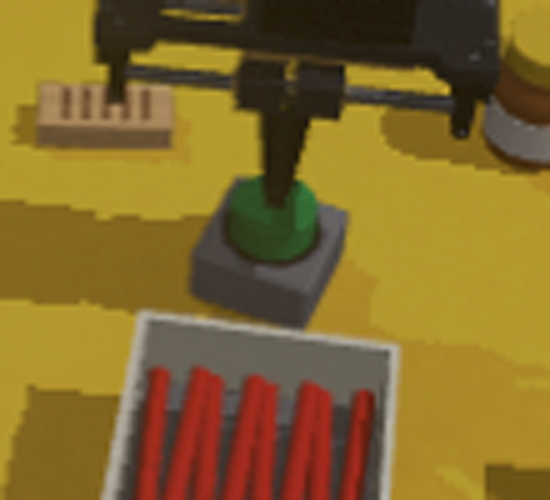

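The tip is over the redtools cap (crop (275,200)). The jar and loose cage are well clear, so press.

```bash
python3 -m pendant '[[[0,0,0,0.002,0],[0,0,0,0.004,0],[0,0,0,0.006,0],[0,0,0,0.008,0],[0,0,0,0.01,0],[0,0,0,0.012,0],[0,0,0,0.0135,0],[0,0,0,0.0135,0]]]'; python3 -m pendant '[[[0,0,0,0.001,0],[0,0,0,0.002,0],[0,0,0,0.003,0],[0,0,0,0.0035,0],[0,0,0,0.0035,0],[0,0,0,0.0035,0],[0,0,0,0.0035,0],[0,0,0,0.0035,0]]]'; python3 -m pendant '[[[0,0,0,-0.005,0],[0,0,0,-0.02,0],[0,0,0,-0.05,0],[0,0,0.01,-0.09,0],[0,0,0.05,-0.12,0],[0,0,0.09,-0.14,0],[0,0,0.12,-0.14,0],[0,0,0.12,-0.14,0]]]'; python3 chk.py
python3 - <<'E'
from h import *
cv2.imwrite('pics/fin.png',env.read_camera('scene')['image'])
E
```

```text
t: 14.1
eef_pos: [489.3, 106.9, 47.4]
tcp_rot: [3.142, 0.0, -0.0]
ft_force: [-0.3, 0.2, 0.5]
opening: 0.007
t: 14.9
eef_pos: [489.3, 106.9, 44.1]
tcp_rot: [3.142, -0.0, -0.0]
ft_force: [-0.0, -0.2, 4.3]
opening: 0.004
t: 15.7
eef_pos: [489.5, -15.8, 184.9]
tcp_rot: [3.141, -0.002, -0.003]
ft_force: [-0.6, -1.3, -0.1]
opening: 0.009
top 246 z 44.2 [ 551.2 -306.8   44.2]
top 201 z 54.0 [ 537.5 -146.3   54. ]
top 236 z 43.4 [507.8 331.4  43.5]
top 217 z 43.7 [487.1 110.   43.7]
scene 198 z 44.5 [492.6 108.2  44.6]
scene 208 z 43.7 [ 555.6 -305.1   43.9]
scene 258 z 53.6 [ 542.1 -139.    54.2]
scene 210 z 44.3 [512.7 333.   44.3]
```

View pics/fin.png

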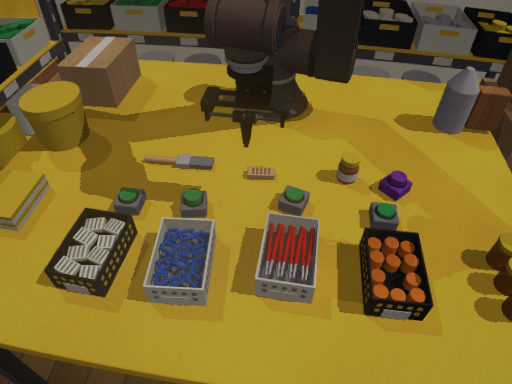

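The three caps at scene (385,211), (128,196) and (293,194) are down. The clips cap at (193,197) is up, everything else is unmoved, and the arm is clear.

```bash
python3 -c "
from cell import env
print(env.job_done())"
```

```text
the job is handed in; nothing more can be done
None
```

I pressed the feeders, cages and redtools caps in that order with shut fingertips, each about 10 mm down. That is past half-way (7 mm) and short of the 14 mm stop. The job was handed in at about 16 s, with the arm lifted clear.

- **Pressed caps:** in the last check their tops stood at 43.4–44.5 mm, down from 54 mm. The highest wrist force I read during the presses was about 5 N; it was read only at the end of each move.
- **Clips cap:** still fully up at about 54 mm.
- **Other things:** in the last picture the counters, baskets, jar, brush, loose cage and purple look-alike looked unmoved. I measured positions only for the four caps.
- **Disagreements:** the two cameras differ by about 5 mm in x on the cap centres. In the last top view the clips and redtools centres read 3–5 mm off in y. I put that down to the arm partly hiding them, because the scene camera showed no change there.

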